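Set three bisque pots back on their own boards

TASK

The three unglazed clay pots were set back on the wrong plywood boards: move each to the board with the outline of its own foot (round bottle to round board, square pot to square board, oblong dish to oblong board, lengthwise along it), upright and centred to within about a centimetre. The bare metal banding wheel is the spare place: stand one pot there and let go of it, near the wheel's middle, while you make room. Never put a pot down on the dusty table, tip it or let it drop, and leave the water cup, the glaze jar and the painted bowl where they stand.

Things in the scene. Friction and masses are not known exactly. Their poses are not given: they have to be found in the camera images.
- bottle: Unglazed pinkish-brown clay bottle vase, round, 135 mm tall, about 0.3 kg. Foot 60 mm across, belly 82 mm across at 45 mm up, shoulder narrowing to the neck at 78 mm up; neck a plain cylinder 30 mm across from 78 to 125 mm up, lip 36 mm across above it. Can be gripped by the neck from above at about 108 mm up. At the start it stands on the square board. Origin: centre of its underside, z up.
- square_pot: Unglazed pinkish-brown clay square planter, open on top, 58 x 58 mm, 70 mm tall, walls 7 mm thick, about 0.25 kg. At the start it stands on the oblong board. Origin: centre of its underside; x and y across its flat sides, z up.
- dish: Unglazed pinkish-brown clay oblong trough, open on top, 110 mm long (its x), 50 mm wide (its y), 50 mm tall, walls 6 mm thick, about 0.22 kg. Easily gripped across its width. At the start it stands on the round board. Origin: centre of its underside, z up.
- round_board: Round plywood board, 120 mm across, 12 mm thick, lying flat, with two small dark pin marks. It does not move. Origin: centre of its underside, on the table.
- square_board: Square plywood board, 110 x 110 mm, 12 mm thick, lying flat, x and y across its sides, with two small dark pin marks. It does not move. Origin: centre of its underside, on the table.
- oblong_board: Oblong plywood board, 150 mm long (its x), 90 mm wide (its y), 12 mm thick, lying flat, with two small dark pin marks. It does not move. Origin: centre of its underside, on the table.
- wheel: Metal banding wheel (potter's turntable, locked, does not turn): a bare flat aluminium disc 140 mm across on a dark foot, its top 50 mm above the table; empty at the start. It does not move. Origin: centre of its underside, on the table.
- water_cup: White plastic water cup, loose, 72 mm across the rim, 85 mm tall; leave alone. Origin: centre of its underside.
- glaze_jar: Closed purple glaze jar with white cap, loose, 64 mm across, 75 mm tall; leave alone. Origin: centre of its underside.
- painted_bowl: Purple painted bowl, loose, standing on the table itself (not one of the row of finished pots on the long plank at the far edge), 110 mm across the rim, 50 mm tall; leave alone. Origin: centre of its underside.
Things that resemble listed ones, but are neither listed nor needed, are in the scene too. What is shaped like the square_board but turquoise is not meant.

How it is judged:
By the outcome, as a careful person would: the job done as asked, in the order asked, and still so for the second after the job is handed in, with the robot touching nothing.
It also fails if it takes over 125 s, if anything falls off the work surface, if the arm or the gripper's body presses on something with over 40 N, if the wrist force passes 120 N, or if a joint passes its speed limit or range.

ROBOT

A 7-joint arm with a two-finger parallel gripper is mounted at the origin on the work surface. World frame = base frame: x ahead of the robot, y to its left, z up, the work surface at z = 0. Lengths are in m, angles in rad, forces in N, time in s.
With the tool pointing down it reaches from about 0.4 to 0.9 m from the base axis. Payload 5.5 kg.
Tool frame: the origin (TCP) lies midway between the tips of the shut fingers; the grasp point (between the pads) lies 19 mm behind it; z points along the fingers, y is the line along which they close (so a half turn about z gives the same grasp; the last joint's range is limited). The gripper opens to 92 mm and grips with 3 to 60 N. Pads are 19 mm wide; open, the fingers measure 130 mm over their backs; the gripper's body (75 mm by 190 mm) begins 47 mm behind the grasp point.
Start: joints at [1.542, 0.501, -0.427, 1.55, 0.221, 1.138, -0.21], TCP at [0.187, -0.623, 0.192] pointing down, gripper open.
Joint ranges: [-2.88, 2.88], [-0.31, 2.03], [-1.54, 1.56], [0.2, 2.42], [-1.41, 4.55], [0.19, 2.02], [-2.57, 2.57]. Speed limits (rad/s): [2.57, 2.57, 3.14, 3.14, 3.14, 3.14, 3.14].

INTERFACE

Orientations are given as [roll, pitch, yaw] about the fixed x, y, z axes, in that order (R = Rz(yaw) Ry(pitch) Rx(roll)).
In Python, from workcell import status, optics, r, search_frame gives the robot as it stands. The module is installed in compiled form; this text tells all that it offers.
- The arm moves only by the tool move_arm, never from a script. Its argument "commands" is a list of rows, each a list of 4 numbers: the shift along the tool's x, y, z as a fraction of full scale, then the turn about the tool's z as a fraction of full scale. In form: [[dx, dy, dz, twist], ...]. A call has 1 to 5 rows; each row shifts and turns the commanded pose from where the row before left it, along the tool's axes as they then stand; what a row does not reach is not made up. Full scale, the value 1, is 2 cm for a shift and 180 degrees for a turn. A row lasts 1/10 s, in which the tool goes at most 50 mm and 8.59 degrees, less where a joint would pass 70% of its speed; a pose out of reach is approached as far as the arm can. A call with a number of a shift or a turn outside -1 to 1 is refused whole. A call with a gripper value outside its range is refused whole. "jaw" is the opening, from -1 (shut) to 1 (fully open), set as the call begins (left out, the last holds). The fingers move at their own pace and stop on an object; "grip_force" is the grip in N (left out, the last holds). Time passes only in rows, so rows that do not move let the fingers close. It gives the time, the measured TCP pose, the force, the opening and the grip force at its end, in the units of the state.
- status.state(): the state, without advancing time (a new reading comes with each control period).
- optics.get_image(name): name is "scene" or "top"; returns (picture, depth): 420x560x3 uint8, red, green, blue; 420x560 float32, m along the optical axis (not along the pixel's ray), 0 where there is no reading.
- optics.get_calibration(name): a dict with "fx", "fy", "cx", "cy" (pixels), "D" ([k1, k2, p1, p2, k3] as OpenCV has them; the pictures are not rectified), "extrinsics" (4x4, takes a point from world to camera coordinates). Camera axes: x right, y down, z forward; pixel columns grow to the right and rows downward; lengths in m; the calibration is good to about 2 mm. A picture is of the moment at which its call begins. get_calibration takes no time and is no camera call.
- r.hand_in(): hands the job in; it is judged then, once.
Trained networks look in the newest picture that a camera, given by its name, has taken for a name from the list of things; names that differ only in an ending like _2 or _b are one class to them, and where a whole thing is asked for, a point or a joint stands for the part that bears it (a point fixed in the world has none). Each returns a list of dicts, best first, with "score" (0 to 1); they miss things now and then, are a little off and sometimes report something else, mostly with a low value. They report only what shows in the picture. A call takes as long as a camera call. They do not tell look-alikes from the thing itself.
- search_frame(camera, thing): "extent" ([left, top, right, bottom] in pixels, round what is visible of it).
The state is a dict: "time": time; "q": joint angles; "qd": joint speeds; "joint_efforts": joint torques, N m; "eef_pos": TCP position; "orientation": TCP orientation; "wrist_force": force on the tool from outside, world axes, zero at the start; "wrist_torque": the same for the moment, N m; "opening": finger opening in m; "gripper_force": force on a finger pad.
Only numpy, scipy, OpenCV 4.12 (cv2) and the standard library are available. Lean on these libraries where they do the work, as an engineer would, in place of code of your own. Each camera call takes 0.05 s, during which the arm holds its last target. There are 200 camera calls.

## Working session

There is one attempt and no reset: what is moved stays moved. The work goes in short steps, Python scripts to look and compute and a tool call to move; the robot and the scene stay as the last step left them, time stands still between calls to the robot, and variables do not carry over. Pictures are saved under pics/ and viewed, at most 14 in all, crops included, and the job is handed in when it is done.

Besides the shell and the picture viewer there is one more tool, called after "Emit:" by a JSON object that holds its "method" and its "body", one argument or row to a line. move_arm: Moves the arm, as the interface text tells. Shift numbers are shares of 2 cm and turn numbers shares of 180 degrees, none past 1 either way. Its arguments: {"type":"object","properties":{"commands":{"type":"array"},"jaw":{"type":"number"},"grip_force":{"type":"number"}},"required":["commands"]}

```bash
mkdir -p pics; python3 - <<'E'
from workcell import status, optics, r, search_frame
import cv2,numpy as np
for n in("scene","top"):
    p,d=optics.get_image(n); cv2.imwrite(f"pics/{n}0.png",p[:,:,::-1]); np.savez(f"{n}0.npz",p=p,d=d)
    c=optics.get_calibration(n); print(n,c)
for t in "bottle square_pot dish round_board square_board oblong_board wheel water_cup glaze_jar painted_bowl".split():
    print(t,[(np.round(x["extent"]).astype(int).tolist(),round(x["score"],2)) for x in search_frame("top",t)[:3]])
print(status.state())
E
```

```text
scene {'fx': 387.44152020121595, 'fy': 387.44152020121595, 'cx': 272.4528255466985, 'cy': 205.6689722050379, 'D': array([-0.082471,  0.      ,  0.      ,  0.      ,  0.      ]), 'extrinsics': array([[-0.83476353,  0.55055086, -0.0079746 ,  0.43322839],
       [ 0.46165158,  0.69193135, -0.55507552, -0.13003244],
       [-0.30007943, -0.46703828, -0.83176173,  1.11436287],
       [ 0.        ,  0.        ,  0.        ,  1.        ]])}
top {'fx': 431.45330311793015, 'fy': 431.45330311793015, 'cx': 281.97389464311595, 'cy': 211.2110378801779, 'D': array([-0.01910953,  0.        ,  0.        ,  0.        ,  0.        ]), 'extrinsics': array([[-0.01812535, -0.99973322, -0.01431625, -0.07084485],
       [-0.99137547,  0.01982889, -0.12954338,  0.48539926],
       [ 0.12979269,  0.01184476, -0.9914704 ,  1.17049629],
       [ 0.        ,  0.        ,  0.        ,  1.        ]])}
bottle [([273, 143, 300, 171], 0.89)]
square_pot [([212, 202, 239, 225], 0.74)]
dish [([112, 156, 158, 198], 0.56)]
round_board [([119, 162, 160, 208], 0.68), ([114, 156, 156, 198], 0.19)]
square_board [([406, 155, 
[... 318 characters left out ...]
7253,  0.50086605, -0.42703251,  1.55038921,  0.22083749,
        1.13828798, -0.21027619]), 'qd': array([ 9.61722552e-05, -1.18697072e-03,  1.10373466e-03, -1.15393491e-03,
        5.52795059e-04,  1.67481227e-03,  2.17478360e-04]), 'joint_efforts': array([ 3.47840823e-04, -5.66105533e+01, -5.80623686e+00, -2.79358953e+01,
       -6.65166392e-02,  2.12422310e-02,  3.85805129e-05]), 'eef_pos': array([ 0.18705421, -0.6225241 ,  0.19235735]), 'orientation': array([ 3.14151025e+00, -1.24710492e-05,  2.91918724e-01]), 'wrist_force': array([ 0.53477215,  0.47256307, -0.55396242]), 'wrist_torque': array([-0.00017153, -0.02274814,  0.00612442]), 'gripper_force': 0.0, 'opening': 0.09217087049793754}
```

View pics/top0.png

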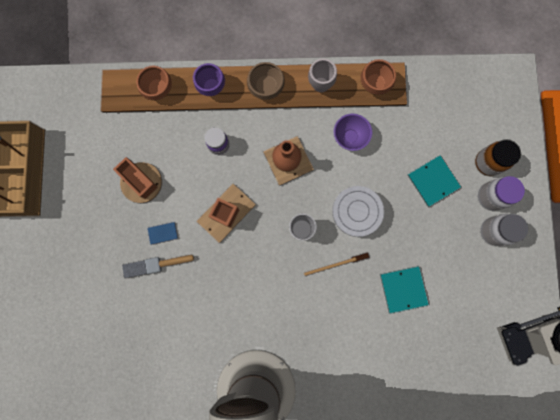

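View pics/scene0.png

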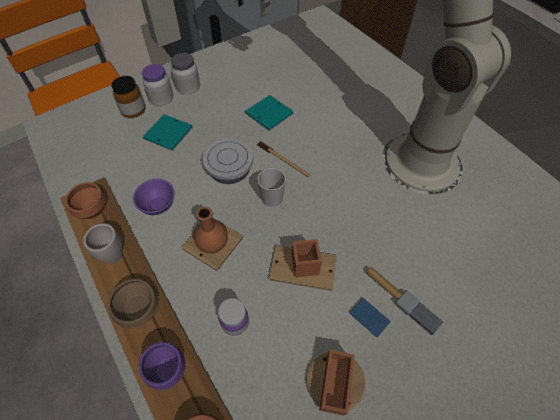

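The top view shows the boards at round (141,183), square plywood (288,160) and oblong (226,213), with the wheel at (358,212). There are three square-board candidates: turquoise (434,180), turquoise (404,289) and bare plywood under the bottle (288,160). Only the last is plywood, so it is the one meant. Next I'll measure with the fused depth.

```bash
cat > h.py <<'E'
import numpy as np, cv2
from workcell import status, optics, r, search_frame
def cloud(n,p,d):
    c=optics.get_calibration(n); K=np.array([[c["fx"],0,c["cx"]],[0,c["fy"],c["cy"]],[0,0,1]])
    v,u=np.nonzero(d>0); uv=cv2.undistortPoints(np.stack([u,v],1).astype(float)[:,None],K,c["D"])[:,0]
    z=d[v,u]; P=np.c_[uv*z[:,None],z]; E=c["extrinsics"]
    return (P-E[:3,3])@E[:3,:3], p[v,u].astype(int), np.c_[u,v]
def proj(n,X):
    c=optics.get_calibration(n); K=np.array([[c["fx"],0,c["cx"]],[0,c["fy"],c["cy"]],[0,0,1]]);E=c["extrinsics"]
    return cv2.projectPoints(np.atleast_2d(X).astype(float),cv2.Rodrigues(E[:3,:3])[0],E[:3,3],K,c["D"])[0][:,0]
def at(X,u,v,uv):
    return X[np.argmin(((uv-[u,v])**2).sum(1))]
E
python3 - <<'E'
from h import *
S={}
for n in("top","scene"):
    f=np.load(n+"0.npz"); S[n]=cloud(n,f["p"],f["d"])
X,C,uv=S["top"]
for nm,u,v in [("round",141,183),("square",288,160),("oblong",226,213),("wheel",358,212),("cup",302,228),("jar",217,141),("bowl",352,132)]: print(nm,at(X,u,v,uv).round(3))
ctr={k:at(X,u,v,uv)[:2] for k,u,v in [("round",141,183),("square",288,160),("oblong",226,213),("wheel",358,212),("cup",302,228),("jar",217,141),("bowl",352,132)]}
for n in S:
    X,C,uv=S[n]
    for k,c in ctr.items():
        near=np.hypot(*(X[:,:2]-c).T)<0.1
        for lo,hi in [(-.01,.006),(.006,.018),(.03,.045),(.045,.056),(.056,.066),(.066,.1),(.1,.16)]:
            m=near&(X[:,2]>lo)&(X[:,2]<hi)
            if m.sum()>15:
                q=X[m,:2].astype(np.float32); rect=cv2.minAreaRect(q); cc,rr=cv2.minEnclosingCircle(q)
                if lo>0: print(n,k,lo,m.sum(),"rect",np.round(rect[0],3),np.round(rect[1],3),round(rect[2],1),"circ",np.round(cc,3),round(rr,3),np.median(X[m,2]).round(4))
                else: print(n,k,"table z",np.median(X[m,2]).round(4))
# enlarged crop
p=np.load("top0.npz")["p"]; s=np.load("scene0.npz")["p"]
a=cv2.resize(p[120:250,100:400],(800,347),interpolation=3)
cv2.imwrite("pics/crop.png",a[:,:,::-1])
E
```

```text
round [0.575 0.322 0.017]
square [ 0.616 -0.1    0.086]
oblong [0.483 0.078 0.02 ]
wheel [ 0.475 -0.288  0.051]
cup [ 0.438 -0.136  0.006]
jar [0.676 0.094 0.076]
bowl [ 0.715 -0.287  0.008]
top round table z -0.0001
top round 0.006 829 rect [0.578 0.316] [0.14  0.177] 86.0 circ [0.575 0.318] 0.093 0.0124
top round 0.03 103 rect [0.585 0.329] [0.109 0.05 ] 43.8 circ [0.585 0.33 ] 0.059 0.0375
top round 0.045 73 rect [0.584 0.328] [0.108 0.048] 43.1 circ [0.583 0.328] 0.057 0.0503
top round 0.056 266 rect [0.585 0.331] [0.114 0.051] 44.4 circ [0.585 0.33 ] 0.06 0.0616
top square table z -0.0004
top square 0.006 728 rect [ 0.631 -0.103] [0.161 0.152] 62.3 circ [ 0.62  -0.099] 0.092 0.0116
top square 0.03 22 rect [ 0.606 -0.096] [0.022 0.071] 3.8 circ [ 0.617 -0.095] 0.035 0.04
top square 0.045 16 rect [ 0.605 -0.091] [0.067 0.019] 85.9 circ [ 0.613 -0.091] 0.034 0.0532
top square 0.056 139 rect [ 0.632 -0.094] [0.075 0.078] 1.3 circ [ 0.634 -0.094] 0.041 0.0619
top square 0.066 348 rect [ 0.631 -0.094] [0.071 0.062] 88.2 circ [ 0.634 -0.094] 0.037 0.0781
top square 0.1 183 rect [ 0.636
[... 4350 characters left out ...]
67.8 circ [0.694 0.114] 0.03 0.0144
scene jar 0.03 91 rect [0.691 0.117] [0.036 0.065] 81.2 circ [0.689 0.104] 0.033 0.0389
scene jar 0.045 129 rect [0.693 0.115] [0.037 0.062] 72.4 circ [0.69  0.105] 0.031 0.0492
scene jar 0.056 24 rect [0.692 0.12 ] [0.02  0.054] 80.6 circ [0.69  0.111] 0.027 0.064
scene jar 0.066 570 rect [0.689 0.103] [0.055 0.054] 59.8 circ [0.689 0.103] 0.029 0.075
scene bowl table z 0.0001
scene bowl 0.006 546 rect [ 0.749 -0.302] [0.144 0.116] 18.5 circ [ 0.746 -0.287] 0.077 0.0146
scene bowl 0.03 311 rect [ 0.702 -0.28 ] [0.102 0.096] 85.3 circ [ 0.701 -0.28 ] 0.052 0.0375
scene bowl 0.045 297 rect [ 0.702 -0.282] [0.111 0.106] 59.6 circ [ 0.702 -0.282] 0.057 0.0492
```

View pics/crop.png

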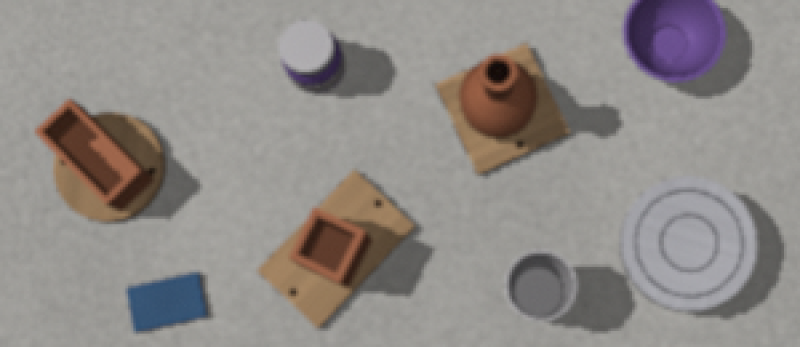

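The crop confirms bare plywood under the bottle. The plan is bottle to wheel, square pot to square board, dish to oblong board, then bottle to round board. First I move above the bottle: about 29 units along tool x and -19 along tool y.

Emit:
{"method": "move_arm", "body": {
  "commands": [
    [0.97,-0.63,0,0],
    [0.97,-0.63,0,0],
    [0.97,-0.63,0,0],
    [0.97,-0.63,0,0],
    [0.97,-0.63,0,0]
  ],
  "jaw": 1
}}

```text
time: 1.1
eef_pos: [0.2624, -0.5336, 0.1925]
orientation: [3.141, -0.0, 0.292]
wrist_force: [0.2, -0.2, 0.0]
opening: 0.0919
gripper_force: 0.0
```

Emit:
{"method": "move_arm", "body": {
  "commands": [
    [0.97,-0.63,0,0],
    [0.97,-0.63,0,0],
    [0.97,-0.63,0,0],
    [0.97,-0.63,0,0],
    [0.97,-0.63,0,0]
  ]
}}

```text
time: 1.6
eef_pos: [0.3372, -0.4453, 0.1926]
orientation: [3.141, -0.0, 0.292]
wrist_force: [0.7, -0.4, 0.4]
opening: 0.0918
gripper_force: 0.0
```

Emit:
{"method": "move_arm", "body": {
  "commands": [
    [0.97,-0.63,0,0],
    [0.97,-0.63,0,0],
    [0.97,-0.63,0,0],
    [0.97,-0.63,0,0],
    [0.97,-0.63,0,0]
  ]
}}

```text
time: 2.1
eef_pos: [0.412, -0.3571, 0.1926]
orientation: [3.141, -0.0, 0.292]
wrist_force: [0.0, 0.3, -0.6]
opening: 0.0918
gripper_force: 0.0
```

```bash
cat > plan.py <<'E'
import sys
from h import *
# plan.py x y z yawdeg : turn to make first, then units in the axes after the turn
s=status.state(); p=s["eef_pos"]; o=np.degrees(s["orientation"])
t=np.array([float(a) for a in sys.argv[1:4]]); y=float(sys.argv[4]) if len(sys.argv)>4 else o[2]
tw=-(y-o[2]); a=np.radians(y); d=t-p
print("t",round(s["time"],2),"pos",p.round(4),"rpy",o.round(2),"q",s["q"].round(2),"F",s["wrist_force"].round(1),"open",round(s["opening"],4),"grip",round(s["gripper_force"],1))
print("twist frac",round(tw/180,4),"rows>=",np.ceil(abs(tw)/8.55),"units x,y,z",np.round(np.array([d[0]*np.cos(a)+d[1]*np.sin(a), d[0]*np.sin(a)-d[1]*np.cos(a), -d[2]])/.02,3))
E
python3 plan.py .6355 -.0945 .192
python3 - <<'E'
from h import *
for n in("top","scene"):
    f=np.load(n+"0.npz"); X,C,uv=cloud(n,f["p"],f["d"])
    for k,c,rad in [("round",(.583,.331),.075),("square",(.634,-.099),.09),("oblong",(.485,.082),.1)]:
        m=(np.hypot(*(X[:,:2]-c).T)<rad)&(X[:,2]>.008)&(X[:,2]<.016)&(C[:,0]-C[:,2]>20)
        q=X[m,:2].astype(np.float32); rc=cv2.minAreaRect(q); print(n,k,m.sum(),np.round(rc[0],4),np.round(rc[1],4),round(rc[2],1),"circ",np.round(cv2.minEnclosingCircle(q)[0],4))
E
```

```text
t 2.1 pos [ 0.412  -0.3571  0.1926] rpy [ 1.7997e+02 -1.0000e-02  1.6720e+01] q [ 1.13  0.33 -0.57  1.81  0.2   1.06 -0.79] F [ 0.   0.3 -0.6] open 0.0918 grip 0.0
twist frac -0.0 rows>= 0.0 units x,y,z [14.482 -9.36   0.029]
top round 657 [0.5795 0.3256] [0.117  0.1193] 44.5 circ [0.5785 0.3259]
top square 650 [ 0.6344 -0.0985] [0.111  0.1097] 23.8 circ [ 0.6355 -0.0985]
top oblong 1000 [0.4856 0.0804] [0.0898 0.1484] 46.3 circ [0.4853 0.0802]
scene round 1195 [0.5846 0.3315] [0.1106 0.1192] 39.8 circ [0.5828 0.3303]
scene square 803 [ 0.6346 -0.0983] [0.1118 0.1107] 23.4 circ [ 0.6342 -0.0969]
scene oblong 1477 [0.4858 0.0822] [0.0914 0.1505] 45.8 circ [0.486  0.0825]
```

Emit:
{"method": "move_arm", "body": {
  "commands": [
    [0.965,-0.624,0,0],
    [0.965,-0.624,0,0],
    [0.965,-0.624,0,0],
    [0.965,-0.624,0,0],
    [0.965,-0.624,0,0]
  ]
}}

```text
time: 2.6
eef_pos: [0.4864, -0.2696, 0.1926]
orientation: [3.141, -0.0, 0.292]
wrist_force: [1.1, -0.4, 0.3]
opening: 0.0916
gripper_force: 0.0
```

Emit:
{"method": "move_arm", "body": {
  "commands": [
    [0.965,-0.624,0,0],
    [0.965,-0.624,0,0],
    [0.965,-0.624,0,0],
    [0.965,-0.624,0,0],
    [0.965,-0.624,0,0]
  ]
}}

```text
time: 3.1
eef_pos: [0.5609, -0.1821, 0.1925]
orientation: [3.141, -0.0, 0.292]
wrist_force: [0.1, 0.1, 0.2]
opening: 0.092
gripper_force: 0.0
```

Emit:
{"method": "move_arm", "body": {
  "commands": [
    [0.965,-0.624,0,0],
    [0.965,-0.624,0,0],
    [0.965,-0.624,0,0],
    [0.965,-0.624,0,0],
    [0.965,-0.624,0,0]
  ]
}}

```text
time: 3.6
eef_pos: [0.6353, -0.0946, 0.1924]
orientation: [3.141, -0.0, 0.292]
wrist_force: [0.5, -0.7, 0.5]
opening: 0.0919
gripper_force: 0.0
```

Emit:
{"method": "move_arm", "body": {
  "commands": [
    [0,0,0,0],
    [0,0,0,0]
  ]
}}

```text
time: 3.8
eef_pos: [0.6346, -0.0949, 0.1922]
orientation: [-3.142, 0.0, 0.293]
wrist_force: [0.2, -0.7, 0.2]
opening: 0.0914
gripper_force: 0.0
```

```bash
python3 plan.py .6355 -.0945 .101
```

```text
t 3.8 pos [ 0.6346 -0.0949  0.1922] rpy [-1.800e+02  3.000e-02  1.679e+01] q [ 0.55  0.53 -0.63  1.57  0.33  1.16 -1.42] F [ 0.2 -0.7  0.2] open 0.0914 grip 0.0
twist frac -0.0 rows>= 0.0 units x,y,z [ 0.046 -0.005  4.558]
```

Emit:
{"method": "move_arm", "body": {
  "commands": [
    [0.02,0,0.91,0],
    [0.02,0,0.91,0],
    [0,0,0.91,0],
    [0,0,0.91,0],
    [0,0,0.91,0]
  ]
}}

```text
time: 4.3
eef_pos: [0.6347, -0.0973, 0.1006]
orientation: [3.14, 0.001, 0.289]
wrist_force: [0.4, -0.9, 0.2]
opening: 0.0918
gripper_force: 0.0
```

Emit:
{"method": "move_arm", "body": {
  "commands": [
    [0,0,0,0],
    [0,0,0,0],
    [0,0,0,0],
    [0,0,0,0],
    [0,0,0,0]
  ],
  "jaw": -1,
  "grip_force": 20
}}

```text
time: 4.8
eef_pos: [0.6361, -0.0952, 0.1023]
orientation: [3.141, -0.001, 0.292]
wrist_force: [-0.0, 1.0, -0.3]
opening: 0.0566
gripper_force: 0.0
```

Emit:
{"method": "move_arm", "body": {
  "commands": [
    [0,0,0,0],
    [0,0,0,0],
    [0,0,0,0],
    [0,0,0,0],
    [0,0,0,0]
  ]
}}

```text
time: 5.3
eef_pos: [0.6357, -0.0953, 0.1015]
orientation: [3.141, -0.0, 0.292]
wrist_force: [0.7, -0.4, 1.2]
opening: 0.0344
gripper_force: 20.0
```

Emit:
{"method": "move_arm", "body": {
  "commands": [
    [0,0,0,0],
    [0,0,0,0],
    [0,0,-0.25,0],
    [0,0,-0.25,0],
    [0,0,-0.25,0]
  ]
}}

```text
time: 5.8
eef_pos: [0.635, -0.0946, 0.1163]
orientation: [-3.141, 0.001, 0.292]
wrist_force: [0.6, 0.4, -2.8]
opening: 0.0346
gripper_force: 20.0
```

```bash
python3 plan.py .478 -.287 .19
```

```text
t 5.8 pos [ 0.635  -0.0946  0.1163] rpy [-1.7996e+02  5.0000e-02  1.6740e+01] q [ 0.53  0.6  -0.6   1.63  0.38  1.03 -1.46] F [ 0.6  0.4 -2.8] open 0.0346 grip 20.0
twist frac -0.0 rows>= 0.0 units x,y,z [-10.288   6.949  -3.686]
```

Emit:
{"method": "move_arm", "body": {
  "commands": [
    [0,0,-0.6,0],
    [0,0,-0.92,0],
    [0,0,-0.92,0],
    [0,0,-0.82,0],
    [0,0,-0.42,0]
  ]
}}

```text
time: 6.3
eef_pos: [0.6366, -0.0948, 0.1925]
orientation: [3.14, -0.003, 0.292]
wrist_force: [0.1, 0.5, -2.5]
opening: 0.0344
gripper_force: 20.0
```

Emit:
{"method": "move_arm", "body": {
  "commands": [
    [-0.4,0.27,0,0],
    [-0.8,0.54,0,0],
    [-0.9,0.61,0,0],
    [-0.9,0.61,0,0],
    [-0.9,0.61,0,0]
  ]
}}

```text
time: 6.8
eef_pos: [0.574, -0.1692, 0.1887]
orientation: [-3.141, 0.002, 0.291]
wrist_force: [0.2, -0.1, -2.5]
opening: 0.0348
gripper_force: 20.0
```

Emit:
{"method": "move_arm", "body": {
  "commands": [
    [-0.9,0.61,0,0],
    [-0.9,0.61,0,0],
    [-0.9,0.61,0,0],
    [-0.9,0.61,0,0],
    [-0.9,0.61,0,0]
  ]
}}

```text
time: 7.3
eef_pos: [0.5052, -0.2533, 0.1889]
orientation: [-3.141, 0.002, 0.291]
wrist_force: [0.6, -0.3, -2.4]
opening: 0.0346
gripper_force: 20.0
```

Emit:
{"method": "move_arm", "body": {
  "commands": [
    [-0.9,0.6,0,0],
    [-0.6,0.4,0,0],
    [-0.38,0.26,0,0],
    [0,0,0,0],
    [0,0,0,0]
  ]
}}

```text
time: 7.8
eef_pos: [0.4791, -0.2864, 0.1899]
orientation: [-3.141, -0.001, 0.292]
wrist_force: [1.3, 0.1, -3.2]
opening: 0.0347
gripper_force: 20.0
```

```bash
python3 plan.py .478 -.287 .1405; python3 - <<'E'
from h import *
p,d=optics.get_image("scene"); cv2.imwrite("pics/s1.png",p[:,:,::-1])
X,C,uv=cloud("scene",p,d)
m=(np.hypot(*(X[:,:2]-[.478,-.287]).T)<.05)&(X[:,2]>.085)&(C[:,0]-C[:,2]>25)
print(m.sum(), np.percentile(X[m,2],[1,50,99]).round(4), X[m,:2].mean(0))
E
```

```text
t 7.8 pos [ 0.4791 -0.2864  0.1899] rpy [-1.7997e+02 -4.0000e-02  1.6750e+01] q [ 0.98  0.37 -0.61  1.78  0.24  1.06 -0.99] F [ 1.3  0.1 -3.2] open 0.0347 grip 20.0
twist frac -0.0 rows>= 0.0 units x,y,z [-0.06   0.012  2.469]
941 [0.1083 0.1619 0.3099] [ 0.48883099 -0.26659637]
```

View pics/s1.png

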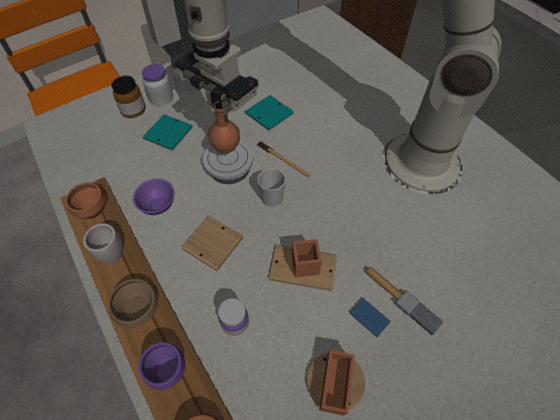

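The bottle hangs upright at (224,135) over the wheel and the square board is bare. I'll lower it gently.

Emit:
{"method": "move_arm", "body": {
  "commands": [
    [-0.06,0,0.5,0],
    [0,0,0.7,0],
    [0,0,0.6,0],
    [0,0,0.3,0],
    [0,0,0.1,0]
  ]
}}

```text
time: 8.35
eef_pos: [0.4766, -0.287, 0.1443]
orientation: [-3.139, 0.001, 0.292]
wrist_force: [0.7, -0.2, -2.7]
opening: 0.0346
gripper_force: 20.0
```

Emit:
{"method": "move_arm", "body": {
  "commands": [
    [0,0,0.06,0],
    [0,0,0.06,0],
    [0,0,0.06,0],
    [0,0,0.06,0],
    [0,0,0,0]
  ]
}}

```text
time: 8.85
eef_pos: [0.4774, -0.2877, 0.1412]
orientation: [3.141, -0.0, 0.292]
wrist_force: [0.0, 0.7, -3.0]
opening: 0.0346
gripper_force: 20.0
```

```bash
python3 plan.py .478 -.287 .1400
```

```text
t 8.85 pos [ 0.4774 -0.2877  0.1412] rpy [179.99  -0.    16.72] q [ 0.96  0.42 -0.59  1.83  0.28  0.97 -1.02] F [ 0.   0.7 -3. ] open 0.0346 grip 20.0
twist frac -0.0 rows>= 0.0 units x,y,z [ 0.036 -0.025  0.06 ]
```

Emit:
{"method": "move_arm", "body": {
  "commands": [
    [0,0,0.04,0],
    [0,0,0.04,0],
    [0,0,0,0],
    [0,0,0,0]
  ]
}}

```text
time: 9.25
eef_pos: [0.4774, -0.2876, 0.1395]
orientation: [3.142, -0.0, 0.292]
wrist_force: [0.9, -0.2, -3.0]
opening: 0.0344
gripper_force: 20.0
```

Emit:
{"method": "move_arm", "body": {
  "commands": [
    [0,0,0.04,0],
    [0,0,0,0],
    [0,0,0,0]
  ]
}}

```text
time: 9.55
eef_pos: [0.4779, -0.2879, 0.1394]
orientation: [3.141, -0.001, 0.292]
wrist_force: [0.3, -1.2, 3.3]
opening: 0.0347
gripper_force: 20.0
```

Emit:
{"method": "move_arm", "body": {
  "commands": [
    [0,0,0,0],
    [0,0,0,0],
    [0,0,0,0],
    [0,0,0,0],
    [0,0,0,0]
  ],
  "jaw": 1
}}

```text
time: 10.05
eef_pos: [0.4774, -0.2875, 0.1386]
orientation: [-3.141, 0.0, 0.292]
wrist_force: [-0.2, 0.3, -0.6]
opening: 0.0704
gripper_force: 0.0
```

Emit:
{"method": "move_arm", "body": {
  "commands": [
    [0,0,0,0],
    [0,0,0,0],
    [0,0,0,0],
    [0,0,0,0],
    [0,0,0,0]
  ]
}}

```text
time: 10.55
eef_pos: [0.4775, -0.2876, 0.1388]
orientation: [3.142, -0.0, 0.292]
wrist_force: [0.0, -1.2, 0.1]
opening: 0.0921
gripper_force: 0.0
```

Emit:
{"method": "move_arm", "body": {
  "commands": [
    [0,0,-0.5,0],
    [0,0,-0.9,0],
    [0,0,-1,0],
    [0,0,-1,0],
    [0,0,-1,0]
  ]
}}

```text
time: 11.05
eef_pos: [0.4776, -0.2875, 0.2284]
orientation: [3.141, -0.001, 0.292]
wrist_force: [-0.5, 0.8, 1.1]
opening: 0.0918
gripper_force: 0.0
```

```bash
python3 plan.py .48 .081 .19; python3 plan.py .48 .081 .19 63.2
```

```text
t 11.05 pos [ 0.4776 -0.2875  0.2284] rpy [ 1.7997e+02 -3.0000e-02  1.6730e+01] q [ 1.    0.33 -0.62  1.74  0.21  1.14 -0.96] F [-0.5  0.8  1.1] open 0.0918 grip 0.0
twist frac -0.0 rows>= 0.0 units x,y,z [  5.418 -17.612   1.92 ]
t 11.05 pos [ 0.4776 -0.2875  0.2284] rpy [ 1.7997e+02 -3.0000e-02  1.6730e+01] q [ 1.    0.33 -0.62  1.74  0.21  1.14 -0.96] F [-0.5  0.8  1.1] open 0.0918 grip 0.0
twist frac -0.2582 rows>= 6.0 units x,y,z [16.501 -8.202  1.92 ]
```

Emit:
{"method": "move_arm", "body": {
  "commands": [
    [0.301,-0.978,0,0],
    [0.301,-0.978,0,0],
    [0.301,-0.978,0,0],
    [0.301,-0.978,0,0],
    [0.301,-0.978,0,0]
  ]
}}

```text
time: 11.55
eef_pos: [0.4771, -0.1819, 0.2257]
orientation: [-3.14, 0.002, 0.294]
wrist_force: [0.7, -0.3, -0.3]
opening: 0.092
gripper_force: 0.0
```

Emit:
{"method": "move_arm", "body": {
  "commands": [
    [0.301,-0.978,0,0],
    [0.301,-0.978,0,0],
    [0.301,-0.978,0,0],
    [0.301,-0.978,0,0],
    [0.301,-0.978,0,0]
  ]
}}

```text
time: 12.05
eef_pos: [0.4772, -0.0799, 0.2256]
orientation: [-3.14, 0.002, 0.294]
wrist_force: [0.5, -0.4, 0.5]
opening: 0.0917
gripper_force: 0.0
```

Emit:
{"method": "move_arm", "body": {
  "commands": [
    [0.301,-0.978,0.2,0],
    [0.301,-0.978,0.2,0],
    [0.301,-0.978,0.2,0],
    [0.301,-0.978,0.2,0],
    [0.301,-0.978,0.2,0]
  ]
}}

```text
time: 12.55
eef_pos: [0.4774, 0.0221, 0.2055]
orientation: [-3.141, 0.002, 0.294]
wrist_force: [0.2, 0.3, 0.3]
opening: 0.0915
gripper_force: 0.0
```

Emit:
{"method": "move_arm", "body": {
  "commands": [
    [0.301,-0.978,0.3,0],
    [0.301,-0.978,0.3,0],
    [0.301,-0.978,0.3,0],
    [0,0,0,-0.043],
    [0,0,0,-0.043]
  ]
}}

```text
time: 13.05
eef_pos: [0.4774, 0.0836, 0.1876]
orientation: [-3.14, 0.002, 0.572]
wrist_force: [0.0, 0.4, -0.3]
opening: 0.0917
gripper_force: 0.0
```

Emit:
{"method": "move_arm", "body": {
  "commands": [
    [0,0,0,-0.043],
    [0,0,0,-0.043],
    [0,0,0,-0.043],
    [0,0,0,-0.043],
    [0,0,0,0]
  ]
}}

```text
time: 13.55
eef_pos: [0.4778, 0.0822, 0.1878]
orientation: [-3.139, 0.001, 1.106]
wrist_force: [-0.3, 0.1, -0.6]
opening: 0.0913
gripper_force: 0.0
```

```bash
python3 plan.py .48 .081 .035 63.2; python3 - <<'E'
from h import *
for n in("top","scene"):
    p,d=optics.get_image(n); X,C,uv=cloud(n,p,d)
    m=(np.hypot(*(X[:,:2]-[.478,-.287]).T)<.06)&(X[:,2]>.165)&(X[:,2]<.2); q=X[m,:2].astype(np.float32)
    print(n,m.sum(),np.round(cv2.minEnclosingCircle(q),4) if 0 else cv2.minEnclosingCircle(q), np.percentile(X[m,2],98))
    m=(np.hypot(*(X[:,:2]-[.48,.08]).T)<.06)&(X[:,2]>.07)&(X[:,2]<.09)
    if m.sum()>20: print(cv2.minAreaRect(X[m,:2].astype(np.float32)))
E
```

```text
t 13.55 pos [0.4778 0.0822 0.1878] rpy [-1.7988e+02  5.0000e-02  6.3370e+01] q [ 0.62  0.31 -0.99  1.94  0.3   1.04 -0.97] F [-0.3  0.1 -0.6] open 0.0913 grip 0.0
twist frac 0.0009 rows>= 1.0 units x,y,z [-6.000e-03  1.240e-01  7.638e+00]
top 175 ((0.4774307906627655, -0.2863858640193939), 0.01823972724378109) 0.18807570249671154
((0.48484158515930176, 0.05866948887705803), (0.06450687348842621, 0.03440003842115402), 18.87924575805664)
scene 179 ((0.4783722460269928, -0.2853045165538788), 0.019134968519210815) 0.18694978199000817
((0.48006436228752136, 0.08090317994356155), (0.06027233228087425, 0.058497220277786255), 63.074520111083984)
```

Emit:
{"method": "move_arm", "body": {
  "commands": [
    [0,0.1,0.6,0],
    [0,0,0.9,0],
    [0,0,0.9,0],
    [0,0,0.9,0],
    [0,0,0.9,0]
  ]
}}

```text
time: 14.15
eef_pos: [0.4811, 0.0799, 0.1031]
orientation: [-3.141, 0.0, 1.1]
wrist_force: [0.3, 0.3, -0.2]
opening: 0.0919
gripper_force: 0.0
```

Emit:
{"method": "move_arm", "body": {
  "commands": [
    [0,0,0.9,0],
    [0,0,0.9,0],
    [0,0,0.9,0],
    [0,0,0.5,0],
    [0,0,0.22,0]
  ]
}}

```text
time: 14.65
eef_pos: [0.4806, 0.08, 0.0349]
orientation: [-3.14, 0.001, 1.102]
wrist_force: [-0.7, -0.5, -0.5]
opening: 0.0916
gripper_force: 0.0
```

```bash
python3 plan.py .48 .081 .035 63.2
```

```text
t 14.65 pos [0.4806 0.08   0.0349] rpy [-1.7988e+02  6.0000e-02  6.3130e+01] q [ 0.43  0.55 -0.8   2.06  0.57  0.76 -1.19] F [-0.7 -0.5 -0.5] open 0.0916 grip 0.0
twist frac -0.0004 rows>= 1.0 units x,y,z [ 0.033 -0.048 -0.005]
```

Emit:
{"method": "move_arm", "body": {
  "commands": [
    [0,0,0,0],
    [0,0,0,0],
    [0,0,0,0],
    [0,0,0,0],
    [0,0,0,0]
  ],
  "jaw": -1,
  "grip_force": 20
}}

```text
time: 15.15
eef_pos: [0.482, 0.0798, 0.0367]
orientation: [3.141, -0.0, 1.102]
wrist_force: [0.4, -0.8, 1.5]
opening: 0.0576
gripper_force: 20.0
```

Emit:
{"method": "move_arm", "body": {
  "commands": [
    [0,0,0,0],
    [0,0,0,0],
    [0,0,0,0],
    [0,0,0,0],
    [0,0,0,0]
  ]
}}

```text
time: 15.65
eef_pos: [0.4821, 0.0798, 0.0368]
orientation: [3.141, -0.0, 1.102]
wrist_force: [-1.5, -1.2, 5.1]
opening: 0.0578
gripper_force: 20.0
```

```bash
python3 plan.py .48 .081 .035 63.2
```

```text
t 15.65 pos [0.4821 0.0798 0.0368] rpy [179.95  -0.    63.16] q [ 0.43  0.55 -0.8   2.06  0.57  0.77 -1.19] F [-1.5 -1.2  5.1] open 0.0578 grip 20.0
twist frac -0.0002 rows>= 1.0 units x,y,z [ 0.005 -0.12   0.088]
```

Emit:
{"method": "move_arm", "body": {
  "commands": [
    [0,0,-0.2,0],
    [0,0,-0.5,0],
    [0,0,-0.9,0],
    [0,0,-0.9,0],
    [0,0,-0.7,0]
  ]
}}

```text
time: 16.15
eef_pos: [0.4817, 0.08, 0.1015]
orientation: [3.141, -0.0, 1.102]
wrist_force: [0.8, 0.1, -3.6]
opening: 0.0576
gripper_force: 20.0
```

Emit:
{"method": "move_arm", "body": {
  "commands": [
    [0,0,0,0.044],
    [0,0,0,0.044],
    [0,0,0,0.044],
    [0,0,0,0.044],
    [0,0,0,0.044]
  ]
}}

```text
time: 16.65
eef_pos: [0.4815, 0.0799, 0.1007]
orientation: [-3.141, 0.0, 0.406]
wrist_force: [-0.4, 0.1, -3.0]
opening: 0.0577
gripper_force: 20.0
```

```bash
python3 plan.py .6345 -.0982 .1 23.6
```

```text
t 16.65 pos [0.4815 0.0799 0.1007] rpy [-179.99    0.     23.24] q [ 0.4   0.4  -0.73  2.02  0.35  0.85 -1.7 ] F [-0.4  0.1 -3. ] open 0.0577 grip 20.0
twist frac -0.002 rows>= 1.0 units x,y,z [ 3.447 11.221  0.033]
```

Emit:
{"method": "move_arm", "body": {
  "commands": [
    [0.15,0.5,0,0],
    [0.277,0.9,0,0],
    [0.277,0.9,0,0],
    [0.277,0.9,0,0],
    [0.277,0.9,0,0]
  ]
}}

```text
time: 17.15
eef_pos: [0.5389, 0.0125, 0.1001]
orientation: [-3.141, 0.0, 0.41]
wrist_force: [0.0, -1.1, -3.3]
opening: 0.0581
gripper_force: 20.0
```

Emit:
{"method": "move_arm", "body": {
  "commands": [
    [0.277,0.9,0,0],
    [0.277,0.9,0,0],
    [0.277,0.9,0,0],
    [0.277,0.9,0,0],
    [0.277,0.9,0,0]
  ]
}}

```text
time: 17.65
eef_pos: [0.5998, -0.0584, 0.1]
orientation: [-3.141, 0.0, 0.411]
wrist_force: [-0.1, 1.0, -2.8]
opening: 0.0578
gripper_force: 20.0
```

Emit:
{"method": "move_arm", "body": {
  "commands": [
    [0.277,0.9,0,0],
    [0.277,0.9,0,0],
    [0.15,0.5,0,0],
    [0.1,0.3,0,0],
    [0,0,0,0]
  ]
}}

```text
time: 18.15
eef_pos: [0.6346, -0.0987, 0.1]
orientation: [-3.141, 0.0, 0.41]
wrist_force: [0.3, 0.1, -2.6]
opening: 0.0575
gripper_force: 20.0
```

```bash
python3 plan.py .6345 -.0982 .0368 23.6; python3 - <<'E'
from h import *
for n in("top","scene"):
    p,d=optics.get_image(n); X,C,uv=cloud(n,p,d); c=status.state()["eef_pos"][:2]
    cv2.imwrite(f"pics/2{n}.png",p[:,:,::-1])
    m=(np.hypot(*(X[:,:2]-[.6345,-.0982]).T)<.09)&(X[:,2]>.007)&(X[:,2]<.017)&(C[:,0]-C[:,2]>20)
    print(n,m.sum(),cv2.minAreaRect(X[m,:2].astype(np.float32)))
    m=(np.hypot(*(X[:,:2]-c).T)<.05)&(X[:,2]>.138)&(X[:,2]<.152)&(C[:,0]-C[:,2]>30)
    print(m.sum(),cv2.minAreaRect(X[m,:2].astype(np.float32)), np.median(X[m,2]))
E
```

```text
t 18.15 pos [ 0.6346 -0.0987  0.1   ] rpy [-1.7998e+02  1.0000e-02  2.3510e+01] q [ 0.56  0.63 -0.63  1.64  0.43  1.01 -1.37] F [ 0.3  0.1 -2.6] open 0.0575 grip 20.0
twist frac -0.0005 rows>= 1.0 units x,y,z [ 3.000e-03 -2.500e-02  3.158e+00]
top 203 ((0.6007762551307678, -0.068632110953331), (0.07346140593290329, 0.02823156677186489), 22.50238609313965)
0 ((0.0, 0.0), (0.0, 0.0), 0.0) nan
scene 1291 ((0.6345990896224976, -0.0982462465763092), (0.11158592253923416, 0.11151540279388428), 23.33094596862793)
166 ((0.6395180225372314, -0.09358721226453781), (0.043263405561447144, 0.058082617819309235), 23.834924697875977) 0.14472439927155223
  return _methods._mean(a, axis=axis, dtype=dtype,
  ret = ret.dtype.type(ret / rcount)
```

Emit:
{"method": "move_arm", "body": {
  "commands": [
    [0,0,0.5,0],
    [0,0,0.8,0],
    [0,0,0.8,0],
    [0,0,0.5,0],
    [0,0,0.3,0]
  ]
}}

```text
time: 18.75
eef_pos: [0.633, -0.0976, 0.0401]
orientation: [-3.14, 0.002, 0.412]
wrist_force: [0.5, 0.2, -3.4]
opening: 0.0578
gripper_force: 20.0
```

Emit:
{"method": "move_arm", "body": {
  "commands": [
    [0,0,0.06,0],
    [0,0,0.06,0],
    [0,0,0.06,0],
    [0,0,0,0],
    [0,0,0,0]
  ]
}}

```text
time: 19.25
eef_pos: [0.6348, -0.098, 0.0392]
orientation: [3.141, -0.001, 0.411]
wrist_force: [0.5, -0.0, -2.3]
opening: 0.0578
gripper_force: 20.0
```

Emit:
{"method": "move_arm", "body": {
  "commands": [
    [0,0,0.05,0],
    [0,0,0.05,0],
    [0,0,0,0],
    [0,0,0,0]
  ]
}}

```text
time: 19.65
eef_pos: [0.6346, -0.0979, 0.0369]
orientation: [3.141, -0.0, 0.411]
wrist_force: [-0.4, -0.0, -0.8]
opening: 0.0582
gripper_force: 20.0
```

Emit:
{"method": "move_arm", "body": {
  "commands": [
    [0,0,0.04,0],
    [0,0,0,0],
    [0,0,0,0]
  ]
}}

```text
time: 19.95
eef_pos: [0.6347, -0.0979, 0.0369]
orientation: [3.141, -0.0, 0.411]
wrist_force: [-2.9, 0.8, 5.7]
opening: 0.0576
gripper_force: 20.0
```

Emit:
{"method": "move_arm", "body": {
  "commands": [
    [0,0,0,0],
    [0,0,0,0],
    [0,0,0,0],
    [0,0,0,0],
    [0,0,0,0]
  ],
  "jaw": 1
}}

```text
time: 20.45
eef_pos: [0.6344, -0.0979, 0.0358]
orientation: [-3.142, 0.0, 0.411]
wrist_force: [0.7, 0.4, -0.5]
opening: 0.0904
gripper_force: 0.0
```

Emit:
{"method": "move_arm", "body": {
  "commands": [
    [0,0,0,0],
    [0,0,-0.3,0],
    [0,0,-0.8,0],
    [0,0,-0.9,0],
    [0,0,-0.9,0]
  ]
}}

```text
time: 20.95
eef_pos: [0.6351, -0.0978, 0.0964]
orientation: [3.141, -0.001, 0.411]
wrist_force: [0.6, -1.5, -0.3]
opening: 0.0916
gripper_force: 0.0
```

Emit:
{"method": "move_arm", "body": {
  "commands": [
    [0,0,-0.9,0],
    [0,0,-0.9,0],
    [0,0,-0.7,0],
    [0,0,0,-0.04],
    [0,0,0,-0.04]
  ]
}}

```text
time: 21.45
eef_pos: [0.6351, -0.0981, 0.1459]
orientation: [3.139, -0.001, 0.668]
wrist_force: [-0.8, 0.5, 0.0]
opening: 0.0916
gripper_force: 0.0
```

Emit:
{"method": "move_arm", "body": {
  "commands": [
    [0,0,0,-0.037],
    [0,0,0,0]
  ]
}}

```text
time: 21.65
eef_pos: [0.6345, -0.0981, 0.1447]
orientation: [3.141, -0.0, 0.78]
wrist_force: [-0.1, -0.2, 0.4]
opening: 0.0918
gripper_force: 0.0
```

```bash
python3 plan.py .5858 .332 .14 44.6
```

```text
t 21.65 pos [ 0.6345 -0.0981  0.1447] rpy [ 1.7999e+02 -2.0000e-02  4.4660e+01] q [ 0.63  0.61 -0.74  1.61  0.45  1.1  -1.02] F [-0.1 -0.2  0.4] open 0.0918 grip 0.0
twist frac 0.0004 rows>= 1.0 units x,y,z [ 13.365 -17.021   0.234]
```

Emit:
{"method": "move_arm", "body": {
  "commands": [
    [0.742,-0.946,0,0],
    [0.742,-0.946,0,0],
    [0.742,-0.946,0,0],
    [0.742,-0.946,0,0],
    [0.742,-0.946,0,0]
  ]
}}

```text
time: 22.15
eef_pos: [0.6207, 0.0224, 0.1445]
orientation: [3.141, -0.0, 0.775]
wrist_force: [0.6, 0.5, -0.9]
opening: 0.092
gripper_force: 0.0
```

Emit:
{"method": "move_arm", "body": {
  "commands": [
    [0.742,-0.946,0,0],
    [0.742,-0.946,0,0],
    [0.742,-0.946,0,0],
    [0.742,-0.946,0,0],
    [0.742,-0.946,0,0]
  ]
}}

```text
time: 22.65
eef_pos: [0.6071, 0.142, 0.1445]
orientation: [3.141, -0.0, 0.775]
wrist_force: [-0.3, -0.2, -0.9]
opening: 0.0919
gripper_force: 0.0
```

Emit:
{"method": "move_arm", "body": {
  "commands": [
    [0.742,-0.946,0,0],
    [0.742,-0.946,0,0],
    [0.742,-0.946,0,0],
    [0.742,-0.946,0,0],
    [0.742,-0.946,0,0]
  ]
}}

```text
time: 23.15
eef_pos: [0.5935, 0.2614, 0.1445]
orientation: [3.141, -0.0, 0.775]
wrist_force: [0.3, -0.6, 0.7]
opening: 0.0919
gripper_force: 0.0
```

Emit:
{"method": "move_arm", "body": {
  "commands": [
    [0.742,-0.946,0,0],
    [0.742,-0.946,0,0],
    [0.742,-0.946,0,0],
    [0,0,0,0],
    [0,0,0,0]
  ]
}}

```text
time: 23.65
eef_pos: [0.585, 0.3326, 0.1442]
orientation: [3.141, 0.0, 0.778]
wrist_force: [-0.0, -0.8, -0.6]
opening: 0.092
gripper_force: 0.0
```

```bash
python3 plan.py .5858 .332 .025 44.6;  python3 - <<'E'
from h import *
for n in("top","scene"):
    p,d=optics.get_image(n); X,C,uv=cloud(n,p,d)
    cv2.imwrite(f"pics/3{n}.png",p[:,:,::-1])
    for c,lo,hi in [((.6345,-.0982),.075,.088),((.586,.332),.056,.068)]:
        m=(np.hypot(*(X[:,:2]-c).T)<.075)&(X[:,2]>lo)&(X[:,2]<hi)&(C[:,0]-C[:,2]>20)
        if m.sum()>20: print(n,m.sum(),cv2.minAreaRect(X[m,:2].astype(np.float32)), np.median(X[m,2]))
E
```

```text
t 23.65 pos [0.585  0.3326 0.1442] rpy [1.7999e+02 1.0000e-02 4.4580e+01] q [-0.06  0.67 -0.75  1.52  0.49  1.14 -1.7 ] F [-0.  -0.8 -0.6] open 0.092 grip 0.0
twist frac -0.0001 rows>= 1.0 units x,y,z [5.000e-03 4.900e-02 5.961e+00]
top 215 ((0.6324390172958374, -0.09635833650827408), (0.05855938792228699, 0.058631036430597305), 24.196937561035156) 0.08107509463162868
top 43 ((0.6175689101219177, 0.32836154103279114), (0.06922316551208496, 0.007225928828120232), 51.09630584716797) 0.06172221492625647
scene 320 ((0.6323891878128052, -0.09657306969165802), (0.05976559594273567, 0.0593472383916378), 22.579124450683594) 0.08151091575864822
scene 416 ((0.5861488580703735, 0.33226409554481506), (0.11197347193956375, 0.04997730255126953), 45.20785140991211) 0.06182888877315737
```

View pics/3scene.png

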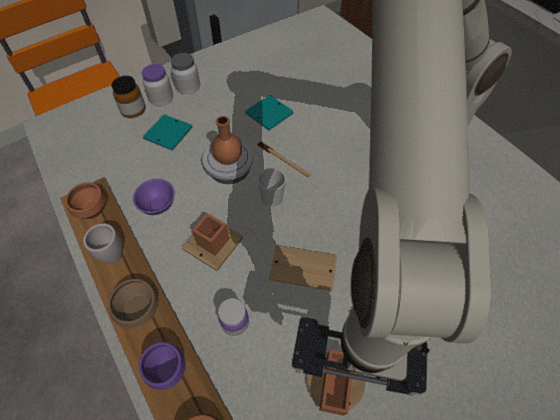

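The square pot is centred on the square board at (212,235) to about 3 mm. The bottle stands upright on the wheel at (226,148) and the oblong board at (303,267) is bare. Next is the dish.

Emit:
{"method": "move_arm", "body": {
  "commands": [
    [0,0.05,0.6,0],
    [0,0,0.9,0],
    [0,0,0.9,0],
    [0,0,0.9,0],
    [0,0,0.9,0]
  ]
}}

```text
time: 24.25
eef_pos: [0.5854, 0.3308, 0.0574]
orientation: [-3.141, 0.002, 0.779]
wrist_force: [0.3, -0.5, -0.2]
opening: 0.0914
gripper_force: 0.0
```

Emit:
{"method": "move_arm", "body": {
  "commands": [
    [0,0,0.9,0],
    [0,0,0.56,0],
    [0,0,0.3,0],
    [0,0,0,0],
    [0,0,0,0]
  ]
}}

```text
time: 24.75
eef_pos: [0.5865, 0.332, 0.0253]
orientation: [3.141, -0.001, 0.779]
wrist_force: [-0.0, 0.4, 0.4]
opening: 0.0919
gripper_force: 0.0
```

Emit:
{"method": "move_arm", "body": {
  "commands": [
    [0,0,0,0],
    [0,0,0,0],
    [0,0,0,0],
    [0,0,0,0],
    [0,0,0,0]
  ],
  "jaw": -1,
  "grip_force": 18
}}

```text
time: 25.25
eef_pos: [0.5862, 0.3314, 0.0249]
orientation: [3.141, -0.0, 0.779]
wrist_force: [-0.6, 0.0, -0.4]
opening: 0.0568
gripper_force: 0.0
```

Emit:
{"method": "move_arm", "body": {
  "commands": [
    [0,0,0,0],
    [0,0,0,0],
    [0,0,0,0],
    [0,0,0,0],
    [0,0,0,0]
  ]
}}

```text
time: 25.75
eef_pos: [0.5863, 0.3313, 0.0248]
orientation: [3.141, -0.0, 0.779]
wrist_force: [1.0, -1.0, 1.0]
opening: 0.0494
gripper_force: 18.0
```

```bash
python3 plan.py .5861 .3322 .025 44.8
```

```text
t 25.75 pos [0.5863 0.3313 0.0248] rpy [ 1.7998e+02 -1.0000e-02  4.4610e+01] q [-0.1   0.8  -0.68  1.59  0.58  0.96 -1.77] F [ 1. -1.  1.] open 0.0494 grip 18.0
twist frac -0.001 rows>= 1.0 units x,y,z [ 0.025 -0.039 -0.009]
```

Emit:
{"method": "move_arm", "body": {
  "commands": [
    [0,0,-0.3,0],
    [0,0,-0.7,0],
    [0,0,-0.9,0],
    [0,0,-0.9,0],
    [0,0,-0.5,0]
  ]
}}

```text
time: 26.25
eef_pos: [0.5873, 0.3326, 0.0942]
orientation: [3.141, -0.004, 0.779]
wrist_force: [0.1, 0.4, -2.8]
opening: 0.0491
gripper_force: 18.0
```

Emit:
{"method": "move_arm", "body": {
  "commands": [
    [-0.5,0.22,0,0],
    [-0.95,0.412,0,0],
    [-0.95,0.412,0,0],
    [-0.95,0.412,0,0],
    [-0.95,0.412,0,0]
  ]
}}

```text
time: 26.75
eef_pos: [0.5499, 0.2422, 0.0901]
orientation: [3.141, 0.002, 0.778]
wrist_force: [-0.7, -0.5, -1.6]
opening: 0.0496
gripper_force: 18.0
```

Emit:
{"method": "move_arm", "body": {
  "commands": [
    [-0.95,0.412,0,0],
    [-0.95,0.412,0,0],
    [-0.95,0.412,0,0],
    [-0.95,0.412,0,0],
    [-0.95,0.412,0,0]
  ]
}}

```text
time: 27.25
eef_pos: [0.5111, 0.1464, 0.0903]
orientation: [3.142, 0.002, 0.778]
wrist_force: [1.5, 0.7, -2.7]
opening: 0.0495
gripper_force: 18.0
```

Emit:
{"method": "move_arm", "body": {
  "commands": [
    [-0.95,0.412,0,0],
    [-0.95,0.412,0,0],
    [-0.95,0.412,0,0],
    [-0.45,0.2,0,0],
    [0,0,0,0]
  ]
}}

```text
time: 27.75
eef_pos: [0.4847, 0.0793, 0.0904]
orientation: [3.141, 0.002, 0.776]
wrist_force: [0.6, 0.1, -2.4]
opening: 0.0491
gripper_force: 18.0
```

Emit:
{"method": "move_arm", "body": {
  "commands": [
    [0,0,0,-0.042],
    [0,0,0,-0.042],
    [0,0,0,-0.042],
    [0,0,0,-0.042],
    [0,0,0,-0.042]
  ]
}}

```text
time: 28.25
eef_pos: [0.486, 0.0829, 0.0909]
orientation: [3.141, -0.001, 1.445]
wrist_force: [0.6, 0.1, -2.3]
opening: 0.0492
gripper_force: 18.0
```

Emit:
{"method": "move_arm", "body": {
  "commands": [
    [0,0,0,-0.042],
    [0,0,0,-0.042],
    [0,0,0,-0.042],
    [0,0,0,-0.042],
    [0,0,0,-0.042]
  ]
}}

```text
time: 28.75
eef_pos: [0.4861, 0.0829, 0.091]
orientation: [3.14, -0.001, 2.104]
wrist_force: [-0.6, 0.8, -2.3]
opening: 0.0494
gripper_force: 18.0
```

Emit:
{"method": "move_arm", "body": {
  "commands": [
    [0,0,0,-0.042],
    [0,0,0,-0.042],
    [0,0,0,0],
    [0,0,0,0]
  ]
}}

```text
time: 29.15
eef_pos: [0.4858, 0.0824, 0.0908]
orientation: [3.141, -0.001, 2.359]
wrist_force: [0.2, -0.4, -2.2]
opening: 0.0494
gripper_force: 18.0
```

```bash
python3 plan.py .4857 .0818 .0248 135.8;  python3 - <<'E'
from h import *
for n in("top","scene"):
    p,d=optics.get_image(n); X,C,uv=cloud(n,p,d)
    cv2.imwrite(f"pics/4{n}.png",p[:,:,::-1])
    m=(np.hypot(*(X[:,:2]-[.582,.329]).T)<.075)&(X[:,2]>.007)&(X[:,2]<.017)&(C[:,0]-C[:,2]>20)
    q=X[m,:2].astype(np.float32)
    if m.sum()>20: print(n,m.sum(),cv2.minAreaRect(q), cv2.minEnclosingCircle(q))
    m=(np.hypot(*(X[:,:2]-[.486,.082]).T)<.08)&(X[:,2]>.115)&(X[:,2]<.14)&(C[:,0]-C[:,2]>30)
    q=X[m,:2].astype(np.float32)
    if m.sum()>20: print(n,m.sum(),cv2.minAreaRect(q),np.median(X[m,2]))
E
```

```text
t 29.15 pos [0.4858 0.0824 0.0908] rpy [ 1.7995e+02 -4.0000e-02  1.3517e+02] q [ 0.69  0.62 -1.16  2.01  0.7   0.98 -0.05] F [ 0.2 -0.4 -2.2] open 0.0494 grip 18.0
twist frac -0.0035 rows>= 1.0 units x,y,z [-0.019 -0.027  3.299]
top 1097 ((0.5799723267555237, 0.33328181505203247), (0.10687603056430817, 0.11813533306121826), 86.73579406738281) ((0.5783779621124268, 0.3271861672401428), 0.06080236658453941)
scene 2777 ((0.579451858997345, 0.3272395730018616), (0.11801447719335556, 0.11797139048576355), 53.92985153198242) ((0.5798779726028442, 0.32772356271743774), 0.06019634008407593)
scene 210 ((0.4841732084751129, 0.08394209295511246), (0.05149736627936363, 0.1103823333978653), 45.48891830444336) 0.1276433825492151
```

View pics/4scene.png

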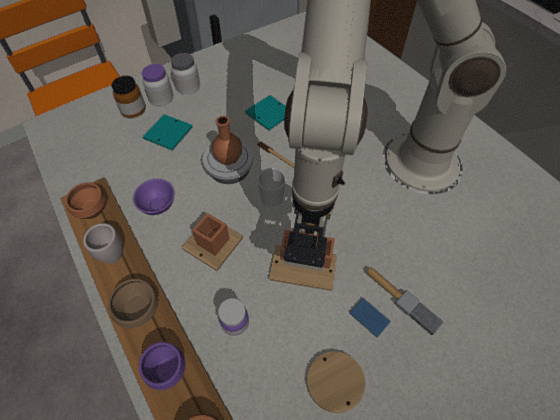

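The dish hangs over the oblong board at (308,262), aligned with it. The round board is bare at (336,380). I'll lower the dish.

Emit:
{"method": "move_arm", "body": {
  "commands": [
    [-0.12,0,0.4,-0.003],
    [0,0,0.8,0],
    [0,0,0.8,0],
    [0,0,0.6,0],
    [0,0,0.4,0]
  ]
}}

```text
time: 29.75
eef_pos: [0.4862, 0.0798, 0.0288]
orientation: [-3.14, -0.002, 2.372]
wrist_force: [-0.1, -1.0, -2.7]
opening: 0.0493
gripper_force: 18.0
```

Emit:
{"method": "move_arm", "body": {
  "commands": [
    [0,0,0.06,0],
    [0,0,0.06,0],
    [0,0,0.06,0],
    [0,0,0,0],
    [0,0,0,0]
  ]
}}

```text
time: 30.25
eef_pos: [0.4877, 0.0798, 0.0275]
orientation: [3.141, 0.001, 2.371]
wrist_force: [-0.0, -0.1, -2.4]
opening: 0.0496
gripper_force: 18.0
```

Emit:
{"method": "move_arm", "body": {
  "commands": [
    [0,0,0.04,0],
    [0,0,0.04,0],
    [0,0,0,0],
    [0,0,0,0]
  ]
}}

```text
time: 30.65
eef_pos: [0.4873, 0.0799, 0.0255]
orientation: [3.142, 0.0, 2.372]
wrist_force: [0.1, 0.3, -2.5]
opening: 0.0493
gripper_force: 18.0
```

```bash
python3 plan.py .4857 .0818 .0248 135.8
```

```text
t 30.65 pos [0.4873 0.0799 0.0255] rpy [180.     0.   135.88] q [ 0.6   0.71 -1.05  2.05  0.82  0.88 -0.12] F [ 0.1  0.3 -2.5] open 0.0493 grip 18.0
twist frac 0.0004 rows>= 1.0 units x,y,z [0.126 0.013 0.037]
```

Emit:
{"method": "move_arm", "body": {
  "commands": [
    [0,0,0.04,0],
    [0,0,0,0],
    [0,0,0,0]
  ]
}}

```text
time: 30.95
eef_pos: [0.4874, 0.0799, 0.0248]
orientation: [3.141, 0.0, 2.372]
wrist_force: [0.7, 0.1, -2.1]
opening: 0.0493
gripper_force: 18.0
```

Emit:
{"method": "move_arm", "body": {
  "commands": [
    [0,0,0.03,0],
    [0,0,0,0],
    [0,0,0,0]
  ]
}}

```text
time: 31.25
eef_pos: [0.4875, 0.0799, 0.0247]
orientation: [-3.141, 0.001, 2.372]
wrist_force: [-2.0, 0.2, 5.8]
opening: 0.0496
gripper_force: 18.0
```

Emit:
{"method": "move_arm", "body": {
  "commands": [
    [0,0,0,0],
    [0,0,0,0],
    [0,0,0,0],
    [0,0,0,0],
    [0,0,0,0]
  ],
  "jaw": 1
}}

```text
time: 31.75
eef_pos: [0.4873, 0.0799, 0.0241]
orientation: [3.142, -0.0, 2.372]
wrist_force: [0.4, 0.3, 0.7]
opening: 0.0847
gripper_force: 0.0
```

Emit:
{"method": "move_arm", "body": {
  "commands": [
    [0,0,0,0],
    [0,0,-0.3,0],
    [0,0,-0.9,0],
    [0,0,-0.9,0],
    [0,0,-0.9,0]
  ]
}}

```text
time: 32.25
eef_pos: [0.4872, 0.08, 0.0851]
orientation: [3.142, -0.0, 2.372]
wrist_force: [0.1, -0.1, 0.0]
opening: 0.092
gripper_force: 0.0
```

Emit:
{"method": "move_arm", "body": {
  "commands": [
    [0,0,-1,0],
    [0,0,-1,0],
    [0,0,-1,0],
    [0,0,-1,0],
    [0,0,-1,0]
  ]
}}

```text
time: 32.75
eef_pos: [0.4872, 0.08, 0.1853]
orientation: [3.142, 0.0, 2.372]
wrist_force: [1.0, 0.4, -0.4]
opening: 0.0921
gripper_force: 0.0
```

Emit:
{"method": "move_arm", "body": {
  "commands": [
    [0,0,-1,0],
    [0,0,-1,0],
    [0,0,-0.5,0],
    [0,0,0,0]
  ]
}}

```text
time: 33.15
eef_pos: [0.4881, 0.0801, 0.2353]
orientation: [3.14, 0.002, 2.371]
wrist_force: [0.3, 0.7, 0.0]
opening: 0.0917
gripper_force: 0.0
```

```bash
python3 plan.py .478 -.286 .23
```

```text
t 33.15 pos [0.4881 0.0801 0.2353] rpy [1.7991e+02 1.0000e-01 1.3587e+02] q [ 0.88  0.46 -1.38  1.87  0.49  1.22  0.13] F [0.3 0.7 0. ] open 0.0917 grip 0.0
twist frac -0.0 rows>= 0.0 units x,y,z [-12.385 -13.491   0.267]
```

Emit:
{"method": "move_arm", "body": {
  "commands": [
    [0,0,0,0.042],
    [0,0,0,0.042],
    [0,0,0,0.042],
    [0,0,0,0.042],
    [0,0,0,0.042]
  ]
}}

```text
time: 33.65
eef_pos: [0.4866, 0.0795, 0.2331]
orientation: [-3.14, 0.0, 1.706]
wrist_force: [0.5, 1.0, -0.0]
opening: 0.0921
gripper_force: 0.0
```

Emit:
{"method": "move_arm", "body": {
  "commands": [
    [0,0,0,0.042],
    [0,0,0,0.042],
    [0,0,0,0.042],
    [0,0,0,0.042],
    [0,0,0,0.042]
  ]
}}

```text
time: 34.15
eef_pos: [0.4865, 0.0796, 0.233]
orientation: [-3.14, 0.001, 1.047]
wrist_force: [0.1, 0.4, -0.0]
opening: 0.0916
gripper_force: 0.0
```

Emit:
{"method": "move_arm", "body": {
  "commands": [
    [0,0,0,0.042],
    [0,0,0,0.042],
    [0,0,0,0],
    [0,0,0,0]
  ]
}}

```text
time: 34.55
eef_pos: [0.4868, 0.0798, 0.2335]
orientation: [-3.141, 0.001, 0.792]
wrist_force: [-0.5, 0.0, 0.3]
opening: 0.092
gripper_force: 0.0
```

```bash
python3 plan.py .478 -.286 .23
```

```text
t 34.55 pos [0.4868 0.0798 0.2335] rpy [-1.7997e+02  5.0000e-02  4.5380e+01] q [ 0.65  0.27 -1.01  1.87  0.25  1.13 -1.23] F [-0.5  0.   0.3] open 0.092 grip 0.0
twist frac -0.0 rows>= 0.0 units x,y,z [-13.327  12.536   0.173]
```

14 rows of (-0.95, 0.895).

Emit:
{"method": "move_arm", "body": {
  "commands": [
    [-0.95,0.895,0,0],
    [-0.95,0.895,0,0],
    [-0.95,0.895,0,0],
    [-0.95,0.895,0,0],
    [-0.95,0.895,0,0]
  ]
}}

```text
time: 35.05
eef_pos: [0.4834, -0.0517, 0.2338]
orientation: [-3.141, 0.0, 0.791]
wrist_force: [-0.3, -0.7, 0.1]
opening: 0.0917
gripper_force: 0.0
```

Emit:
{"method": "move_arm", "body": {
  "commands": [
    [-0.95,0.895,0,0],
    [-0.95,0.895,0,0],
    [-0.95,0.895,0,0],
    [-0.95,0.895,0,0],
    [-0.95,0.895,0,0]
  ]
}}

```text
time: 35.55
eef_pos: [0.4799, -0.1822, 0.2337]
orientation: [-3.141, 0.0, 0.791]
wrist_force: [0.4, -0.5, -0.3]
opening: 0.0918
gripper_force: 0.0
```

Emit:
{"method": "move_arm", "body": {
  "commands": [
    [-0.95,0.895,0,0],
    [-0.95,0.895,0,0],
    [-0.95,0.895,0,0],
    [-0.95,0.895,0,0],
    [0,0,0,0]
  ]
}}

```text
time: 36.05
eef_pos: [0.476, -0.2902, 0.2331]
orientation: [-3.141, 0.001, 0.785]
wrist_force: [-1.0, -1.1, 0.1]
opening: 0.0917
gripper_force: 0.0
```

```bash
python3 plan.py .478 -.286 .1395;  python3 - <<'E'
from h import *
for n in("top","scene"):
    p,d=optics.get_image(n); X,C,uv=cloud(n,p,d)
    cv2.imwrite(f"pics/5{n}.png",p[:,:,::-1])
    for nm,c,R,lo,hi in [("dish",(.486,.082),.08,.056,.068),("pot",(.6345,-.098),.05,.075,.088),("bottle",(.478,-.286),.04,.165,.2)]:
        m=(np.hypot(*(X[:,:2]-c).T)<R)&(X[:,2]>lo)&(X[:,2]<hi)&(C[:,0]-C[:,2]>15)
        q=X[m,:2].astype(np.float32)
        if m.sum()>20: print(n,nm,m.sum(),cv2.minAreaRect(q),np.median(X[m,2]),cv2.minEnclosingCircle(q))
E
```

```text
t 36.05 pos [ 0.476  -0.2902  0.2331] rpy [-1.7997e+02  6.0000e-02  4.4960e+01] q [ 1.16  0.37 -0.83  1.73  0.3   1.17 -0.54] F [-1.  -1.1  0.1] open 0.0917 grip 0.0
twist frac -0.0 rows>= 0.0 units x,y,z [ 0.219 -0.076  4.678]
top dish 256 ((0.4857165813446045, 0.08030959963798523), (0.05072817951440811, 0.10780659317970276), 46.69038009643555) 0.06155961503266532 ((0.485524982213974, 0.08009210973978043), 0.059147775173187256)
top pot 220 ((0.6326738595962524, -0.09638573229312897), (0.059676963835954666, 0.05893367528915405), 23.41692352294922) 0.08123889209500335 ((0.633412778377533, -0.09583435952663422), 0.04034744203090668)
scene dish 432 ((0.48519352078437805, 0.08119017630815506), (0.05343829467892647, 0.11043237894773483), 45.3131103515625) 0.06152188523899599 ((0.4865821301937103, 0.08312926441431046), 0.059895001351833344)
scene pot 323 ((0.6329803466796875, -0.09681905061006546), (0.06024815887212753, 0.05967017635703087), 23.365978240966797) 0.08150136719295138 ((0.6322585940361023, -0.09625062346458435), 0.04040920361876488)
scene bottle 145 ((0.47799140214920044, -0.2849150598049164), (0.03625955060124397, 0.0351245291531086), 82.07775115966797) 0.1837570263648265 ((0.47858545184135437, -0.28553226590156555), 0.018949653953313828)
```

View pics/5scene.png

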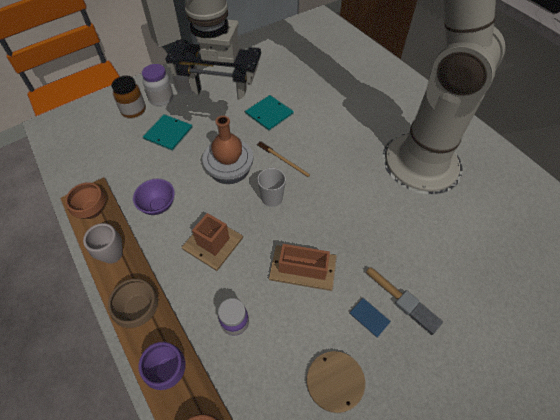

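The dish is centred and lengthwise on the oblong board at (304,263). Next I'll take the bottle at (226,148) from the wheel.

Emit:
{"method": "move_arm", "body": {
  "commands": [
    [0.08,0,0,0],
    [0,0,0.5,0],
    [0,0,0.5,0],
    [0,0,0,0],
    [0,0,0,0]
  ]
}}

```text
time: 36.65
eef_pos: [0.4782, -0.2838, 0.2135]
orientation: [-3.14, 0.0, 0.789]
wrist_force: [-0.0, -0.0, -0.4]
opening: 0.0922
gripper_force: 0.0
```

```bash
python3 plan.py .478 -.2862 .1395
```

```text
t 36.65 pos [ 0.4782 -0.2838  0.2135] rpy [-1.7993e+02  1.0000e-02  4.5200e+01] q [ 1.14  0.39 -0.83  1.76  0.31  1.13 -0.56] F [-0.  -0.  -0.4] open 0.0922 grip 0.0
twist frac -0.0 rows>= 0.0 units x,y,z [-0.093  0.076  3.701]
```

Emit:
{"method": "move_arm", "body": {
  "commands": [
    [-0.08,0.07,0.4,0],
    [0,0,0.8,0],
    [0,0,0.9,0],
    [0,0,0.9,0],
    [0,0,0.7,0]
  ]
}}

```text
time: 37.15
eef_pos: [0.4775, -0.2862, 0.1379]
orientation: [-3.14, 0.0, 0.788]
wrist_force: [1.2, -0.7, -0.7]
opening: 0.0918
gripper_force: 0.0
```

Emit:
{"method": "move_arm", "body": {
  "commands": [
    [0,0,0,0],
    [0,0,0,0],
    [0,0,0,0],
    [0,0,0,0],
    [0,0,0,0]
  ],
  "jaw": -1,
  "grip_force": 20
}}

```text
time: 37.65
eef_pos: [0.4789, -0.2867, 0.1409]
orientation: [3.14, -0.0, 0.788]
wrist_force: [0.4, 0.6, 0.7]
opening: 0.0563
gripper_force: 0.0
```

Emit:
{"method": "move_arm", "body": {
  "commands": [
    [0,0,0,0],
    [0,0,0,0],
    [0,0,0,0],
    [0,0,0,0],
    [0,0,0,0]
  ]
}}

```text
time: 38.15
eef_pos: [0.4787, -0.2867, 0.1403]
orientation: [3.141, -0.0, 0.788]
wrist_force: [1.2, -1.0, 0.3]
opening: 0.0345
gripper_force: 20.0
```

Emit:
{"method": "move_arm", "body": {
  "commands": [
    [0,0,0,0],
    [0,0,0,0]
  ]
}}

```text
time: 38.35
eef_pos: [0.4787, -0.2866, 0.1403]
orientation: [3.141, -0.0, 0.788]
wrist_force: [0.6, -0.6, 0.8]
opening: 0.0345
gripper_force: 20.0
```

```bash
python3 plan.py .5792 .3273 .26
```

```text
t 38.35 pos [ 0.4787 -0.2866  0.1403] rpy [ 1.7997e+02 -1.0000e-02  4.5160e+01] q [ 1.1   0.47 -0.78  1.83  0.39  1.   -0.62] F [ 0.6 -0.6  0.8] open 0.0345 grip 20.0
twist frac -0.0 rows>= 0.0 units x,y,z [ 25.307 -18.081  -5.984]
```

Emit:
{"method": "move_arm", "body": {
  "commands": [
    [0,0,-0.2,0],
    [0,0,-0.5,0],
    [0,0,-0.8,0],
    [0,0,-1,0],
    [0,0,-1,0]
  ]
}}

```text
time: 38.85
eef_pos: [0.4785, -0.2861, 0.2118]
orientation: [3.142, -0.0, 0.789]
wrist_force: [0.3, 0.2, -2.7]
opening: 0.0343
gripper_force: 20.0
```

Emit:
{"method": "move_arm", "body": {
  "commands": [
    [0,0,-0.8,0],
    [0,0,-0.5,0],
    [0,0,-0.2,0],
    [0,0,0,0],
    [0.5,-0.36,0,0]
  ]
}}

```text
time: 39.35
eef_pos: [0.4792, -0.2758, 0.2392]
orientation: [-3.141, 0.001, 0.785]
wrist_force: [0.6, -0.6, -3.3]
opening: 0.0346
gripper_force: 20.0
```

Emit:
{"method": "move_arm", "body": {
  "commands": [
    [0.94,-0.671,0,0],
    [0.94,-0.671,0,0],
    [0.94,-0.671,0,0],
    [0.94,-0.671,0,0],
    [0.94,-0.671,0,0]
  ]
}}

```text
time: 39.85
eef_pos: [0.4985, -0.158, 0.2392]
orientation: [-3.14, 0.0, 0.789]
wrist_force: [0.4, -0.3, -3.1]
opening: 0.0346
gripper_force: 20.0
```

Emit:
{"method": "move_arm", "body": {
  "commands": [
    [0.94,-0.671,0,0],
    [0.94,-0.671,0,0],
    [0.94,-0.671,0,0],
    [0.94,-0.671,0,0],
    [0.94,-0.671,0,0]
  ]
}}

```text
time: 40.35
eef_pos: [0.5169, -0.0442, 0.2392]
orientation: [-3.14, 0.001, 0.789]
wrist_force: [0.6, -0.1, -3.2]
opening: 0.0345
gripper_force: 20.0
```

```bash
python3 plan.py .5792 .3273 .24
```

```text
t 40.35 pos [ 0.5169 -0.0442  0.2392] rpy [-1.799e+02  5.000e-02  4.522e+01] q [ 0.82  0.31 -0.94  1.81  0.27  1.16 -0.99] F [ 0.6 -0.1 -3.2] open 0.0345 grip 20.0
twist frac -0.0 rows>= 0.0 units x,y,z [ 15.381 -10.873  -0.038]
```

Emit:
{"method": "move_arm", "body": {
  "commands": [
    [0.94,-0.665,0,0],
    [0.94,-0.665,0,0],
    [0.94,-0.665,0,0],
    [0.94,-0.665,0,0],
    [0.94,-0.665,0,0]
  ]
}}

```text
time: 40.85
eef_pos: [0.5358, 0.0691, 0.2392]
orientation: [-3.14, 0.001, 0.789]
wrist_force: [0.2, -0.3, -2.3]
opening: 0.0347
gripper_force: 20.0
```

Emit:
{"method": "move_arm", "body": {
  "commands": [
    [0.94,-0.665,0,0],
    [0.94,-0.665,0,0],
    [0.94,-0.665,0,0],
    [0.94,-0.665,0,0],
    [0.94,-0.665,0,0]
  ]
}}

```text
time: 41.35
eef_pos: [0.5548, 0.1824, 0.239]
orientation: [-3.14, 0.002, 0.789]
wrist_force: [0.9, 0.0, -2.9]
opening: 0.0344
gripper_force: 20.0
```

Emit:
{"method": "move_arm", "body": {
  "commands": [
    [0.94,-0.665,0,0],
    [0.94,-0.665,0,0],
    [0.94,-0.665,0,0],
    [0.94,-0.665,0,0],
    [0.94,-0.665,0,0]
  ]
}}

```text
time: 41.85
eef_pos: [0.5738, 0.2958, 0.2388]
orientation: [-3.14, 0.002, 0.789]
wrist_force: [-0.3, -0.1, -1.8]
opening: 0.0341
gripper_force: 20.0
```

Emit:
{"method": "move_arm", "body": {
  "commands": [
    [0.7,-0.5,0,0],
    [0.4,-0.28,0,0],
    [0.18,-0.12,0,0],
    [0,0,0,0],
    [0,0,0,0]
  ]
}}

```text
time: 42.35
eef_pos: [0.5806, 0.3241, 0.2398]
orientation: [3.141, 0.001, 0.787]
wrist_force: [-0.8, 0.2, -2.8]
opening: 0.0348
gripper_force: 20.0
```

```bash
python3 plan.py .5792 .3273 .1018
```

```text
t 42.35 pos [0.5806 0.3241 0.2398] rpy [1.7997e+02 5.0000e-02 4.5110e+01] q [ 0.03  0.61 -0.89  1.44  0.48  1.32 -1.68] F [-0.8  0.2 -2.8] open 0.0348 grip 20.0
twist frac -0.0 rows>= 0.0 units x,y,z [ 0.066 -0.163  6.902]
```

Emit:
{"method": "move_arm", "body": {
  "commands": [
    [0.06,-0.15,0.4,0],
    [0,0,0.8,0],
    [0,0,0.9,0],
    [0,0,0.9,0],
    [0,0,0.9,0]
  ]
}}

```text
time: 42.85
eef_pos: [0.5789, 0.3273, 0.16]
orientation: [-3.142, 0.001, 0.788]
wrist_force: [0.5, 0.1, -3.1]
opening: 0.0345
gripper_force: 20.0
```

Emit:
{"method": "move_arm", "body": {
  "commands": [
    [0,0,0.9,0],
    [0,0,0.8,0],
    [0,0,0.5,0],
    [0,0,0.3,0],
    [0,0,0,0]
  ]
}}

```text
time: 43.35
eef_pos: [0.5788, 0.328, 0.1113]
orientation: [-3.141, 0.001, 0.788]
wrist_force: [-1.0, 0.9, -3.0]
opening: 0.0346
gripper_force: 20.0
```

Emit:
{"method": "move_arm", "body": {
  "commands": [
    [0,0,0,0],
    [0,0,0,0]
  ]
}}

```text
time: 43.55
eef_pos: [0.5798, 0.3287, 0.1132]
orientation: [3.141, -0.002, 0.788]
wrist_force: [-0.8, 1.4, -2.8]
opening: 0.0347
gripper_force: 20.0
```

```bash
python3 plan.py .5792 .3273 .1018;  python3 - <<'E'
from h import *
for n in("top","scene"):
    p,d=optics.get_image(n); X,C,uv=cloud(n,p,d)
    cv2.imwrite(f"pics/6{n}.png",p[:,:,::-1])
    if n=="scene":cv2.imwrite("pics/6c.png",cv2.resize(p[260:420,240:460],(660,480),interpolation=3)[:,:,::-1])
E
```

```text
t 43.55 pos [0.5798 0.3287 0.1132] rpy [ 1.7998e+02 -1.0000e-01  4.5160e+01] q [-0.01  0.72 -0.82  1.57  0.57  1.11 -1.75] F [-0.8  1.4 -2.8] open 0.0347 grip 20.0
twist frac -0.0 rows>= 0.0 units x,y,z [-0.07   0.028  0.57 ]
```

View pics/6c.png

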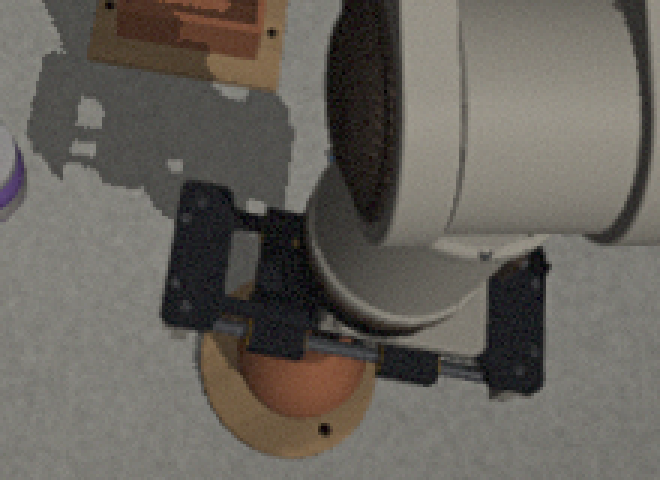

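The bottle belly at about (302,375) in the crop is upright just above the round board. I'll ease it down the last 11 mm.

Emit:
{"method": "move_arm", "body": {
  "commands": [
    [-0.06,0.03,0.15,0],
    [0,0,0.15,0],
    [0,0,0.08,0],
    [0,0,0.06,0],
    [0,0,0,0]
  ]
}}

```text
time: 44.15
eef_pos: [0.5786, 0.3268, 0.103]
orientation: [-3.141, 0.0, 0.788]
wrist_force: [-0.2, -0.5, -2.0]
opening: 0.0348
gripper_force: 20.0
```

Emit:
{"method": "move_arm", "body": {
  "commands": [
    [0,0,0.05,0],
    [0,0,0,0],
    [0,0,0,0]
  ]
}}

```text
time: 44.45
eef_pos: [0.5788, 0.3269, 0.1025]
orientation: [3.142, -0.0, 0.788]
wrist_force: [-0.6, -0.4, -2.5]
opening: 0.0346
gripper_force: 20.0
```

Emit:
{"method": "move_arm", "body": {
  "commands": [
    [0,0,0.04,0],
    [0,0,0,0],
    [0,0,0,0]
  ]
}}

```text
time: 44.75
eef_pos: [0.5792, 0.3271, 0.1024]
orientation: [3.141, -0.001, 0.788]
wrist_force: [-0.2, -0.7, 4.0]
opening: 0.0344
gripper_force: 20.0
```

Emit:
{"method": "move_arm", "body": {
  "commands": [
    [0,0,0,0],
    [0,0,0,0],
    [0,0,0,0],
    [0,0,0,0],
    [0,0,0,0]
  ],
  "jaw": 1
}}

```text
time: 45.25
eef_pos: [0.5786, 0.3268, 0.1014]
orientation: [-3.141, 0.0, 0.788]
wrist_force: [0.6, -0.1, 0.6]
opening: 0.07
gripper_force: 0.0
```

Emit:
{"method": "move_arm", "body": {
  "commands": [
    [0,0,0,0],
    [0,0,0,0],
    [0,0,0,0],
    [0,0,-0.3,0],
    [0,0,-0.8,0]
  ]
}}

```text
time: 45.75
eef_pos: [0.5778, 0.326, 0.1228]
orientation: [-3.141, 0.003, 0.788]
wrist_force: [-0.3, -0.3, 0.4]
opening: 0.0916
gripper_force: 0.0
```

Emit:
{"method": "move_arm", "body": {
  "commands": [
    [0,0,-1,0],
    [0,0,-1,0],
    [0,0,-1,0],
    [0,0,-1,0],
    [0,0,-1,0]
  ]
}}

```text
time: 46.25
eef_pos: [0.5789, 0.3272, 0.2261]
orientation: [3.141, -0.002, 0.788]
wrist_force: [-0.3, -0.5, -0.2]
opening: 0.0916
gripper_force: 0.0
```

Emit:
{"method": "move_arm", "body": {
  "commands": [
    [-1,0,0,0],
    [-1,0,0,0],
    [-1,0,0,0],
    [-1,0,0,0],
    [-1,0,0,0]
  ]
}}

```text
time: 46.75
eef_pos: [0.5079, 0.2558, 0.225]
orientation: [3.141, -0.001, 0.789]
wrist_force: [-0.3, -0.4, 0.1]
opening: 0.0916
gripper_force: 0.0
```

Emit:
{"method": "move_arm", "body": {
  "commands": [
    [-1,0,0,0],
    [-0.5,0,0,0],
    [0,0,0,0],
    [0,0,0,0],
    [0,0,0,0]
  ]
}}

```text
time: 47.25
eef_pos: [0.4878, 0.2355, 0.224]
orientation: [-3.141, -0.001, 0.789]
wrist_force: [-1.3, -0.2, 0.6]
opening: 0.0917
gripper_force: 0.0
```

```bash
python3 - <<'E'
from h import *
for n in("top","scene"):
    p,d=optics.get_image(n); X,C,uv=cloud(n,p,d)
    cv2.imwrite(f"pics/7{n}.png",p[:,:,::-1])
    for nm,c,R,lo,hi in [("dish",(.486,.082),.08,.056,.068),("pot",(.6345,-.098),.05,.075,.088),("bottle",(.579,.327),.05,.125,.17),("belly",(.579,.327),.06,.05,.07)]:
        m=(np.hypot(*(X[:,:2]-c).T)<R)&(X[:,2]>lo)&(X[:,2]<hi)&(C[:,0]-C[:,2]>15)
        q=X[m,:2].astype(np.float32)
        if m.sum()>20: print(n,nm,m.sum(),cv2.minAreaRect(q),np.percentile(X[m,2],98),cv2.minEnclosingCircle(q))
    for nm,c,lo,hi in [("cup",(.435,-.133),.066,.1),("jar",(.688,.102),.066,.09),("bowl",(.702,-.281),.045,.056)]:
        m=(np.hypot(*(X[:,:2]-c).T)<.07)&(X[:,2]>lo)&(X[:,2]<hi)
        if m.sum()>20: print(n,nm,cv2.minEnclosingCircle(X[m,:2].astype(np.float32)))
E
```

```text
top dish 258 ((0.4859716594219208, 0.08039633929729462), (0.05069641396403313, 0.10788537561893463), 46.776268005371094) 0.06679343875009805 ((0.48581230640411377, 0.08021478354930878), 0.05931537598371506)
top pot 222 ((0.6323903203010559, -0.09613193571567535), (0.059854380786418915, 0.058105140924453735), 23.557785034179688) 0.08498657262460026 ((0.6331141591072083, -0.09581632912158966), 0.04001319780945778)
top bottle 28 ((0.5901128053665161, 0.3198782801628113), (0.020799823105335236, 0.008722551167011261), 45.986568450927734) 0.15068901997050319 ((0.5895683169364929, 0.32064273953437805), 0.010838072746992111)
top cup ((0.4348577558994293, -0.13283981382846832), 0.0356004536151886)
top jar ((0.6879899501800537, 0.10055141150951385), 0.029305381700396538)
top bowl ((0.7025856971740723, -0.2809067666530609), 0.054783787578344345)
scene dish 311 ((0.4854971468448639, 0.08160565048456192), (0.053087372332811356, 0.11054237931966782), 45.043975830078125) 0.06450357209167898 ((0.4858764708042145, 0.08260883390903473), 0.05948333442211151)
scene pot 318 ((0.6325433254241943, -0.0973067432641983), (0.059288136661052704, 0.06054328754544258), 23.48057746887207) 0.0844591605414516 ((0.6326203942298889, -0.09612038731575012), 0.040658917278051376)
scene bottle 235 ((0.5776379108428955, 0.32651078701019287), (0.03549346327781677, 0.033921461552381516), 54.51259231567383) 0.1497980632779579 ((0.5772073864936829, 0.32643967866897583), 0.01823640614748001)
scene belly 425 ((0.5789257884025574, 0.32673224806785583), (0.07700427621603012, 0.08132440596818924), 12.968664169311523) 0.06939883966924353 ((0.5775607824325562, 0.3267446458339691), 0.04129553213715553)
scene cup ((0.4346292018890381, -0.13299478590488434), 0.03652654588222504)
scene jar ((0.6896856427192688, 0.1024591326713562), 0.028754351660609245)
scene bowl ((0.7013940215110779, -0.28192585706710815), 0.05600247532129288)
```

View pics/7scene.png

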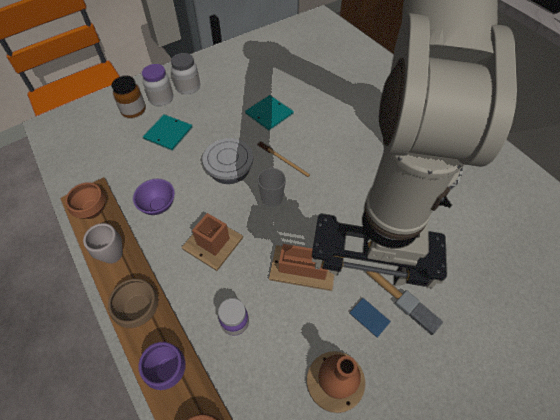

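All three pots stand upright within 3 mm of their board centres: bottle (340,378), square pot (212,235), dish (304,263). The cup, jar and bowl have not moved, and the gripper is clear of everything.

```bash
python3 -c "
from workcell import r; print(r.hand_in())"
```

```text
the job is handed in; nothing more can be done
None
```

The job is handed in: the bottle, square pot and dish each stand upright on their own board, within about 3 mm of its centre, with the cup, jar and bowl where they were, at about 47 s on the robot's clock.

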